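# Close and pin the hasp of a site tool chest

## Task

Secure the tool chest: first swing its stiff hasp over the staple and press it fully home against the slanted front, then take the long steel retaining pin out of the wooden block and drop it through the staple's loop until its shoulder bar sits down across the staple. Let go, and leave the wood-handled awl and the plain punch standing in the block.

Things in the scene. Friction and masses are not known exactly. Their poses are not given: they have to be found in the camera images.
- chest: Grey steel chest, fixed, lid shut, 360 mm wide (y), 190 high. Origin on the table below the middle of its top front edge; x points out of its front (away from the robot), z up. Top: x -150 to 0 mm. From the edge x=0, z=190 the front slants down and out, 35 deg from vertical, to x=84, z=70. Loose timber, 60 x 120 x 30 mm, lies on the lid at y -45 to -180, clear of the hasp.
- mount: Point on the slanted face 42 mm down from the top edge, mid-width. x runs down the slope (35 deg from vertical), y along the width, z straight out of the face (z=0 is the face). A staple stands out here: two legs and a crossbar of steel strap, x -8 to 8 mm, 33 mm wide outside in y (legs 9 mm thick), out to z=27 mm. It does not give if pushed with under 25 N.
- loop (a point): Nominal middle of the staple's loop, 12.5 mm out from mount, same axes. The loop is 15 mm wide (y) and 15 mm deep (z) between closed hasp and crossbar; the pin goes in along +x. The staple sits in slotted holes: its true middle is anywhere from 8.5 mm left to 8.5 mm right (y) of this point, fast during a run. No entry tells where: find it by touch or sight.
- hasp (a joint): Hasp angle about its hinge, rad: 0 = fully home on the slanted front, growing as it opens up and over; at 2.53 it stands straight up, above that it leans back towards the robot. Starts at 2.3 to 3.1. Stiff friction hinge (0.2 N m): stays where it is left, takes about 2 to 4 N at its end to move.
- hasp_hinge (a point): On the hasp's hinge axis (parallel to the chest's y), mid-width at the top front edge, 3 mm out of the slanted face. The hasp is a steel plate 130 mm long from here, 72 wide, 4 thick (2 mm each side of the axis), with a slot 52 mm wide at 31 to 53 mm from the hinge that clears the staple wherever it sits. Closed, its outer surface is 5 mm out of the face.
- hasp_end (a point): Middle of the top of the low lip across the hasp's free end, 127 mm from the hinge: 6 mm thick, 72 mm wide, rising 10 mm above the surface that faces outwards when closed. A good place to press.
- pin_grip (a point): Centre of the flat grip of the retaining pin (steel, 0.11 to 0.23 kg, 160 mm long, upright in a hole of the block). z points from tip to head. Grip tab 14 mm thick (y), 28 wide (x), 26 mm below to 18 above this point; then an 8 mm stem. 92 mm below it is the underside of a flat shoulder bar, 28 (y) x 10 x 8 mm, then a 10 mm shaft to the tip 142 mm below, tapered to 7 mm over the last 4 mm.
- pin_shoulder (a point): On the pin's axis at the underside of its shoulder bar, 92 mm below pin_grip; same axes.
- block: Fixed wooden block 180 x 75 x 60 mm, origin under its centre, x along its length. Three upright 12 mm holes at x = -58, 0 and 58 mm hold the pin, the awl and the punch in any order, each standing with its shoulder on the block's top.
- awl_mid (a point): Awl in the block: round turned wooden handle 26 mm across, 55 mm high above the block; point 30 mm above the block's top. To be left standing.
- punch_mid (a point): Plain dark steel punch in the block: head 18 mm across, 55 mm high above the block; point 30 mm above the block's top. To be left standing.
Mind the look-alikes: they are no part of the job. Leave any blue or green look-alike of the part that bears pin_grip alone.

How it is judged:
By the outcome, as a careful person would: the job done as asked, in the order asked, and still so for the second after the job is handed in, with the robot touching nothing.
It also fails if it takes over 72 s, if anything falls off the work surface, if the arm or the gripper's body presses on something with over 40 N, if the wrist force passes 120 N, or if a joint passes its speed limit or range.

## Robot

A 7-joint arm with a two-finger parallel gripper is mounted at the origin on the work surface. World frame = base frame: x ahead of the robot, y to its left, z up, the work surface at z = 0. Lengths are in m, angles in degrees, forces in N, time in s.
With the tool pointing down it reaches from about 0.425 to 1.025 m from the base axis. Payload 9.4 kg.
Tool frame: the origin (TCP) lies at the very end of the fingers, on their centre line; the grasp point (between the pads) lies 19 mm behind it; z points along the fingers, y is the line along which they close (so a half turn about z gives the same grasp; the last joint's range is limited). The gripper opens to 85 mm and grips with 20 to 120 N. Pads are 22 mm wide; open, the fingers measure 114 mm over their backs; the gripper's body (76 mm by 85 mm) begins 54 mm behind the grasp point. The pads swing forward as they close: fully open they stand 13 mm farther back than shut.
Start: joints at [-79.166, 34.337, -0.143, 91.639, 0.103, 54.024, -4.572], TCP at [0.19, 0.7, 0.231] pointing down, gripper open.
Joint ranges: [-147.43, 147.43], [-19.82, 112.94], [-74.19, 73.91], [6.32, 146.72], [-59.91, 239.91], [6.04, 106.73], [-150.56, 150.56]. Speed limits (degrees/s): [127.2, 127.2, 172.46, 172.46, 180, 180, 180].

## Interface

Orientations are given as a 3x3 rotation matrix whose columns are the frame's x, y, z axes.
In Python, from workcell import observe, get_image, workorder gives the robot as it stands.
- The arm moves only by the shell command python3 -m jog 'ROWS'. ROWS is JSON, a list of rows, each a list of 5 numbers: the opening, from 0 (shut) to 1 (fully open), then the shift along the tool's x, y, z in units of 60 mm (1.0 is 60 mm), then the turn about the tool's z in degrees. In form: [[gripper, x, y, z, spin], ...]. A call has 1 to 8 rows; each row shifts and turns the commanded pose from where the row before left it, along the tool's axes as they then stand; what a row does not reach is not made up. A row lasts 1/8 s, in which the tool goes at most 62.5 mm and 10.7 degrees, less where a joint would pass 70% of its speed; a pose out of reach is approached as far as the arm can. A call is refused whole if a number of a shift passes 1 or a number of a turn 10.7, either way. A call with a gripper value outside its range is refused whole. The fingers move at their own pace and stop on an object; the grip force is fixed at half the most. Time passes only in rows, so rows that do not move let the fingers close. It gives the time, the measured TCP pose, the force, the opening and the grip force at its end, in the units of the state.
- observe(): the state, without advancing time (a new reading comes with each control period).
- get_image(name): name is "scene" or "side" or "wrist"; returns a dict with "color" (384x512x3 uint8, blue, green, red), "fx", "fy", "cx", "cy" (pixels), "distortion" ([k1, k2, p1, p2, k3] as OpenCV has them; the pictures are not rectified), "eye" and "rotation" of the camera in the world. Camera axes: x right, y up, looking along -z (the intrinsics and any distortion apply to the point x, -y, -z); pixel columns grow to the right and rows downward; lengths in m; the calibration is good to about 2 mm. A picture is of the moment at which its call begins. There is no depth.
- workorder.finish_job(): hands the job in; it is judged then, once.
The state is a dict: "time_s": time; "q": joint angles; "joint_vel": joint speeds; "tau": joint torques, N m; "tool_pos": TCP position; "tool_rot": TCP orientation; "wrist_force": force on the tool from outside, world axes, zero at the start; "torque": the same for the moment, N m; "opening": opening from 0.0 (shut) to 1.0 (fully open); "gripper_force": force on a finger pad.
Only numpy, scipy, OpenCV 4.12 (cv2) and the standard library are available. Lean on these libraries where they do the work, as an engineer would, in place of code of your own. Each camera call takes 0.05 s, during which the arm holds its last target. There are 200 camera calls.

## Working session

There is one attempt and no reset: what is moved stays moved. The work goes in short steps, Python scripts to look and compute and a shell command to move; the robot and the scene stay as the last step left them, time stands still between calls to the robot, and variables do not carry over. Pictures are saved under pics/ and viewed, at most 10 in all, crops included, and the job is handed in when it is done.

```bash
ls; mkdir -p pics; cat > h.py <<'E'
import numpy as np, cv2, json
from workcell import observe, get_image
def ray(im,u,v):
    K=np.array([[im['fx'],0,im['cx']],[0,im['fy'],im['cy']],[0,0,1.]])
    p=cv2.undistortPoints(np.array([[[u,v]]],float),K,np.array(im['distortion'],float))[0,0]
    d=np.array(im['rotation'])@np.array([p[0],-p[1],-1.]); return np.array(im['eye'],float),d/np.linalg.norm(d)
def plane(im,u,v,z):
    e,d=ray(im,u,v); return e+d*(z-e[2])/d[2]
def tri(a,b):
    (e1,d1),(e2,d2)=a,b
    A=np.stack([d1,-d2],1); s=np.linalg.lstsq(A,e2-e1,rcond=None)[0]
    p,q=e1+s[0]*d1,e2+s[1]*d2; return (p+q)/2,np.linalg.norm(p-q)
def proj(im,P):
    K=np.array([[im['fx'],0,im['cx']],[0,im['fy'],im['cy']],[0,0,1.]])
    c=(np.atleast_2d(P)-np.array(im['eye']))@np.array(im['rotation']); c=c*[1,-1,-1]
    return cv2.projectPoints(c,np.zeros(3),np.zeros(3),K,np.array(im['distortion'],float))[0][:,0]
E
python3 - <<'E'
from h import *
import pickle
for n in('scene','side','wrist'):
    im=get_image(n); pickle.dump(im,open(n+'.pkl','wb')); cv2.imwrite(f'pics/{n}0.png',im['color']); print(n,np.round(im['eye'],3),np.round(im['rotation'],2).tolist(),im['fx'])
a=cv2.imread('pics/scene0.png');b=cv2.imread('pics/side0.png')
cv2.imwrite('pics/a.png',cv2.resize(a,(800,600),interpolation=cv2.INTER_CUBIC));cv2.imwrite('pics/b.png',cv2.resize(b,(800,600),interpolation=cv2.INTER_CUBIC))
print(observe())
E
```

```text
pics
scene [0.939 0.641 0.569] [[-0.79, -0.36, 0.5], [0.61, -0.43, 0.66], [-0.02, 0.83, 0.56]] 385.31073676187145
side [ 0.157 -0.383  0.785] [[0.79, 0.43, -0.44], [-0.62, 0.56, -0.55], [0.01, 0.7, 0.71]] 429.0055336265349
wrist [0.118 0.72  0.373] [[0.26, -0.92, -0.29], [0.96, 0.25, 0.08], [-0.0, -0.3, 0.96]] 330.32847069451304
{'time_s': 0.15, 'q': array([-79.16562871,  34.37381617,  -0.14740964,  91.66833238,
         0.10344285,  54.02276809,  -4.57298129]), 'joint_vel': array([-0.02237872, -0.18592149,  0.02932895, -0.18773956,  0.04377855,
        0.02799337,  0.02381059]), 'tau': array([ 3.67408633e-03, -7.76997256e+01,  1.56689018e+00, -2.58239239e+01,
        1.24595192e-02,  6.79770033e-03,  4.78813149e-07]), 'tool_pos': array([0.19034322, 0.69922687, 0.23062998]), 'tool_rot': array([[-9.64902829e-01,  2.62607101e-01, -2.01855648e-04],
       [ 2.62607160e-01,  9.64902193e-01, -1.11255884e-03],
       [-9.73948931e-05, -1.12651991e-03, -9.99999361e-01]]), 'wrist_force': array([-0.98520626, -0.13537407, -0.02540926]), 'torque': array([-0.06378473, -0.00513976, -0.04875544]), 'gripper_force': 0.0, 'opening': 0.9983153631915036}
```

View pics/a.png

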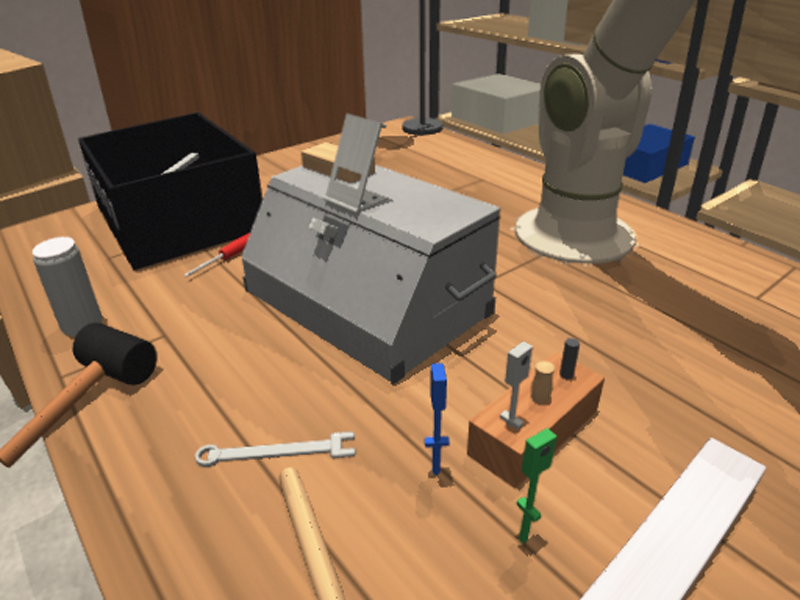

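View pics/b.png

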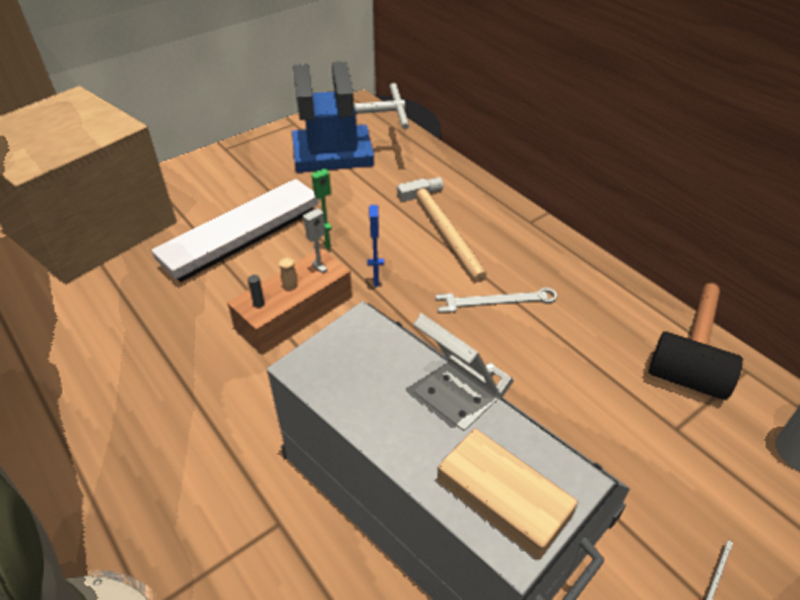

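The scene shows the chest with its top front edge from (270,183) to (430,247), the hasp up at (355,165) and the staple at (325,230). There are three pin-like things. The grey steel one, (518,370) in scene and (315,240) in side, stands in the block beside the awl (543,380) and the punch (570,358). The blue one at (438,400) and the green one at (538,460) are look-alikes to leave alone. The grey one fits the description, and I'll confirm it in a crop.

```bash
python3 - <<'E'
from h import *
import pickle
S=pickle.load(open('scene.pkl','rb'));D=pickle.load(open('side.pkl','rb'))
k=1/1.5625
for n,im,pts in(('scene',S,[(270,183),(430,247),(498,210)]),('side',D,[(365,305),(270,370),(622,487),(525,585)])):
    for p in pts: print(n,p,np.round(plane(im,p[0]*k,p[1]*k,.19),3))
for n,p,q in(('pintop',(519,349),(314,213)),('sh',(513,420),(319,268)),('awltop',(543,367),(288,263)),('punchtop',(571,343),(255,279)),('haspEndA',(350,115),(420,317)),):
    r=tri(ray(S,p[0]*k,p[1]*k),ray(D,q[0]*k,q[1]*k)); print(n,np.round(r[0],3),round(r[1],4))
c1=cv2.resize(S['color'][60:170,160:260],(400,440),interpolation=cv2.INTER_CUBIC) # scale4
c2=cv2.resize(S['color'][205:315,295:395],(400,440),interpolation=cv2.INTER_CUBIC)
cv2.imwrite('pics/c.png',np.hstack([c1,c2]))
c1=cv2.resize(D['color'][180:290,250:350],(400,440),interpolation=cv2.INTER_CUBIC)
c2=cv2.resize(D['color'][100:230,140:258],(400,440),interpolation=cv2.INTER_CUBIC)
cv2.imwrite('pics/d.png',np.hstack([c1,c2]))
E
```

```text
scene (270, 183) [ 0.547 -0.215  0.19 ]
scene (430, 247) [0.488 0.118 0.19 ]
scene (498, 210) [0.34  0.097 0.19 ]
side (365, 305) [0.476 0.103 0.19 ]
side (270, 370) [0.331 0.085 0.19 ]
side (622, 487) [ 0.53  -0.251  0.19 ]
side (525, 585) [ 0.388 -0.26   0.19 ]
pintop [0.537 0.321 0.17 ] 0.0005
sh [0.533 0.321 0.062] 0.0025
awltop [0.479 0.313 0.108] 0.0012
punchtop [0.421 0.308 0.112] 0.001
haspEndA [ 0.459 -0.057  0.317] 0.0445
```

View pics/c.png

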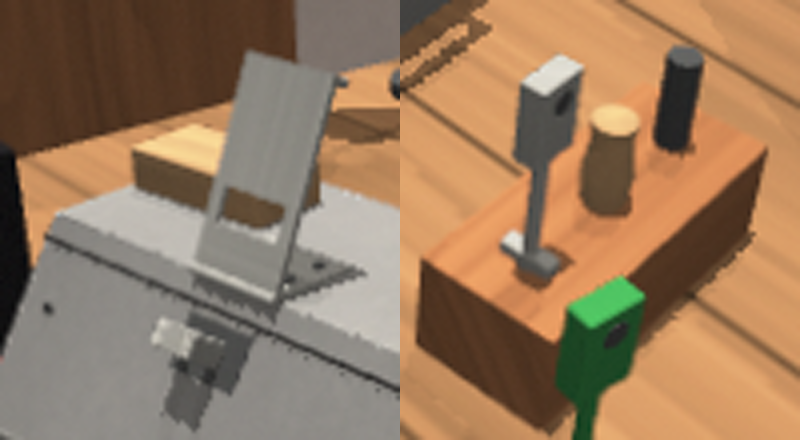

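View pics/d.png

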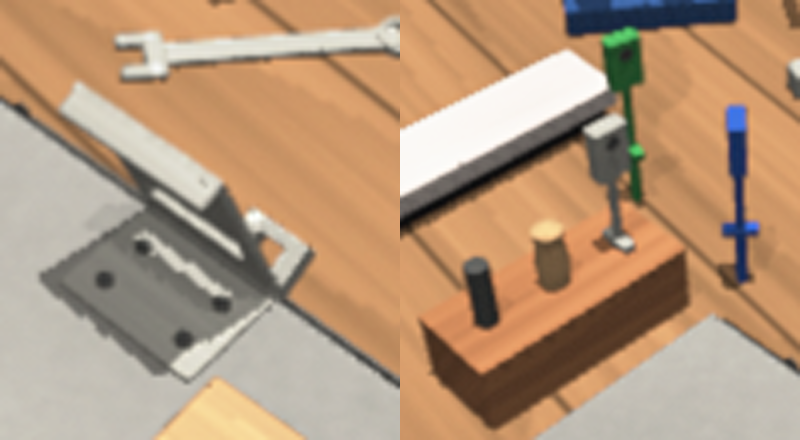

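The crops confirm the grey steel pin: flat tab at crop (548,105), shoulder bar at (532,255), in the block's end hole beside the awl (613,155) and the punch (682,95). The hasp is up, with its end edge from (247,52) to (333,75) in the scene crop and from (80,85) to (225,190) in the side crop.

```bash
python3 - <<'E'
from h import *
import pickle
S=pickle.load(open('scene.pkl','rb'));D=pickle.load(open('side.pkl','rb'))
s=lambda x,y:ray(S,160+x/4-.4,60+y/4-.4)
d=lambda x,y:ray(D,250+x/4-.4,180+y/4-.4)
A,ea=tri(s(247,52),d(225,190));B,eb=tri(s(333,75),d(80,85));print('hasp end corners',A,ea,B,eb,np.linalg.norm(A-B))
# hinge: front lower hasp corners in scene at z~.19
for p in((195,262),(278,302)): 
    e,dd=s(*p); print('hinge',e+dd*(.19-e[2])/dd[2])
for p in((2,100),(280,295),(395,372)):
    e,dd=d(*p); print('edge',e+dd*(.19-e[2])/dd[2])
for p in((62,212),(45,235)):
    e,dd=s(*p); print('edgeS',e+dd*(.19-e[2])/dd[2])
k=1/1.5625
b=[plane(S,295+x/4-.4,205+y/4-.4,.068) for x,y in((108,236),(158,264))];print('bar',b)
t=[plane(S,295+x/4-.4,205+y/4-.4,.170) for x,y in((123,76),(165,57),(183,65),(142,85))];print('tabtop',np.round(t,3))
for n,p,q in(('blue',(437,473),(376,285)),('green',(525,541),(328,250))):
    print(n,plane(S,p[0]*k,p[1]*k,0),plane(D,q[0]*k,q[1]*k,0))
b=[plane(S,295+x/4-.4,205+y/4-.4,.06) for x,y in((20,262),(150,340),(366,150))];print('blocktop',np.round(b,3))
# staple crossbar: scene crop points
print('gripperless')
E
```

```text
hasp end corners [ 0.45759549 -0.11022432  0.30882976] 0.0009905802831816572 [ 0.44841695 -0.03840929  0.30984472] 0.0013027333917561004 0.07240631532727529
hinge [ 0.50444584 -0.11135075  0.19      ]
hinge [ 0.4982483  -0.03216326  0.19      ]
edge [0.48581572 0.06390539 0.19      ]
edge [ 0.51125615 -0.09943366  0.19      ]
edge [ 0.52166755 -0.15647306  0.19      ]
edgeS [ 0.52769201 -0.23818111  0.19      ]
edgeS [ 0.55426684 -0.2109825   0.19      ]
bar [array([0.53703317, 0.30831589, 0.068     ]), array([0.53258501, 0.33511794, 0.068     ])]
tabtop [[0.546 0.314 0.17 ]
 [0.523 0.317 0.17 ]
 [0.522 0.325 0.17 ]
 [0.545 0.323 0.17 ]]
blue [0.61784985 0.28638571 0.        ] [6.19168051e-01 2.85493770e-01 1.11022302e-16]
green [0.60599319 0.41740186 0.        ] [6.04471277e-01 4.09657805e-01 1.11022302e-16]
blocktop [[0.574 0.289 0.06 ]
 [0.563 0.359 0.06 ]
 [0.388 0.343 0.06 ]]
gripperless
```

```bash
python3 -m jog '[[0,0,0,-0.5,-8],[0,0,0,-0.6,-8],[0,0,-0.6,0,-7.8],[0,0,-0.9,0,0],[0,-0.2,-0.95,0,0],[0,-0.2,-0.95,0,0],[0,-0.2,-0.95,0,0],[0,-0.2,-0.95,0,0]]'
```

```text
time_s: 1.15
tool_pos: [0.2809, 0.3899, 0.2972]
tool_rot: [[-0.989, -0.149, 0.0], [-0.149, 0.989, -0.0], [-0.0, -0.0, -1.0]]
wrist_force: [0.8, 0.8, -0.0]
opening: -0.001
gripper_force: 0.0
```

```bash
cat > w.py <<'E'
# tool pose in chest frame (mm)
from h import *
H=np.array([.502,-.071,0]);a=np.radians(8.6);X=np.array([np.cos(a),np.sin(a),0]);Y=np.array([-np.sin(a),np.cos(a),0])
o=observe();p=o['tool_pos']-H;print('t',o['time_s'],'chest xyz mm',np.round(1000*np.array([p@X,p@Y,p[2]]),1),'yhead',np.degrees(np.arctan2(o['tool_rot'][1,1],o['tool_rot'][0,1])).round(1),'F',np.round(np.array([o['wrist_force']@X,o['wrist_force']@Y,o['wrist_force'][2]]),1),'open',round(o['opening'],3),'q7',o['q'][6].round(), 'tz',np.round(o['tool_rot'][:,2],3))
E
python3 w.py
```

```text
t 1.15 chest xyz mm [-149.7  488.8  297.2] yhead 98.6 F [ 0.9  0.7 -0. ] open -0.001 q7 36.0 tz [ 0. -0. -1.]
```

```bash
python3 -m jog '[[0,-0.3,-0.9,0,0],[0,-0.3,-0.95,0,0],[0,-0.2,-0.98,0,0],[0,-0.1,-0.98,0,0],[0,-0.1,-0.98,0,0],[0,0,-0.98,0,0],[0,0,-0.98,0.1,0],[0,0,-0.9,0.1,0]]'; python3 -m jog '[[0,0,-0.4,0,0],[0,0,0,0,0]]'; python3 w.py
```

```text
time_s: 2.15
tool_pos: [0.4082, -0.0551, 0.2854]
tool_rot: [[-0.989, -0.149, 0.001], [-0.149, 0.989, 0.0], [-0.001, -0.0, -1.0]]
wrist_force: [1.8, 0.4, 1.2]
opening: -0.001
gripper_force: 0.0
time_s: 2.4
tool_pos: [0.4116, -0.0784, 0.2852]
tool_rot: [[-0.989, -0.145, -0.0], [-0.145, 0.989, -0.0], [0.0, -0.0, -1.0]]
wrist_force: [-0.8, -0.0, -0.5]
opening: -0.001
gripper_force: 0.0
t 2.4 chest xyz mm [-90.4   6.2 285.2] yhead 98.4 F [-0.8  0.1 -0.5] open -0.001 q7 106.0 tz [-0. -0. -1.]
```

```bash
python3 -m jog '[[0,-0.6,-0.1,0,0],[0,-0.6,0,0,0],[0,-0.6,0,0,0],[0,-0.45,0,0,0],[0,-0.33,0,0.25,0],[0,-0.35,0,0.37,0]]'; python3 w.py;  python3 - <<'E'
from h import *
im=get_image('scene');cv2.imwrite('pics/e.png',cv2.resize(im['color'][:240,100:420],(800,600)))
E
```

```text
time_s: 3.15
tool_pos: [0.5871, -0.0546, 0.248]
tool_rot: [[-0.989, -0.151, 0.0], [-0.151, 0.989, 0.001], [-0.001, 0.001, -1.0]]
wrist_force: [-1.1, -0.1, 0.7]
opening: 0.001
gripper_force: 0.6
t 3.15 chest xyz mm [ 86.6   3.4 248. ] yhead 98.7 F [-1.1  0.1  0.7] open 0.001 q7 107.0 tz [ 0.     0.001 -1.   ]
```

View pics/e.png

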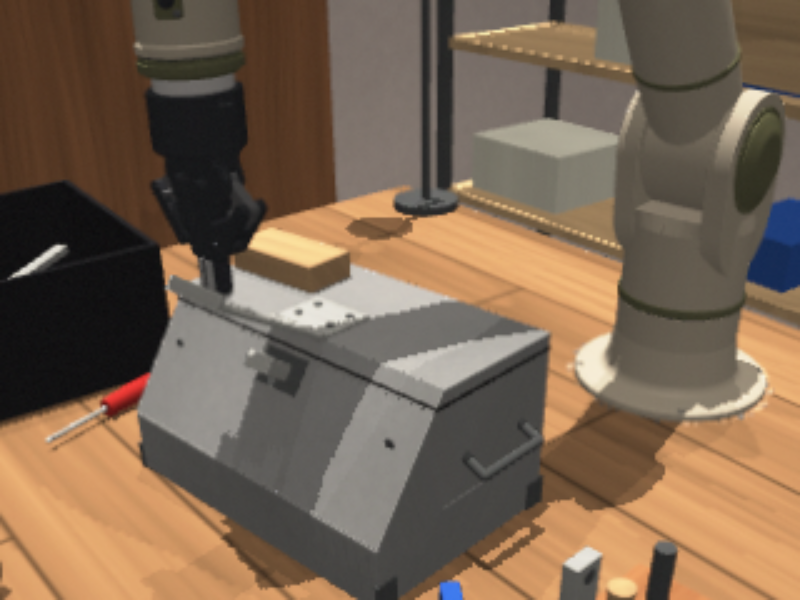

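The hasp has swung over: its lip runs from (170,280) to (235,318) with the shut fingers behind it at (215,275). I keep pushing down along the arc, then hop outside the lip.

```bash
python3 -m jog '[[0,-0.2,-0.05,0.43,0],[0,-0.05,0,0.47,0],[0,0.05,0,0.37,0],[0,0.05,0,0.27,0],[0,0,0,0,0]]'; python3 w.py;  python3 -m jog '[[0,0,0,-0.6,0],[0,-0.6,0,0,0],[0,-0.4,0,0.3,0],[0,0,0,0.6,0],[0,0,0,0,0]]'; python3 w.py
```

```text
time_s: 3.82
tool_pos: [0.5948, -0.0575, 0.1549]
tool_rot: [[-0.989, -0.15, -0.002], [-0.15, 0.989, 0.0], [0.002, 0.001, -1.0]]
wrist_force: [0.3, 0.3, 0.6]
opening: 0.003
gripper_force: 0.0
t 3.825 chest xyz mm [ 93.8  -0.5 154.9] yhead 98.6 F [0.4 0.2 0.6] open 0.003 q7 109.0 tz [-0.002  0.    -1.   ]
time_s: 4.45
tool_pos: [0.6539, -0.0488, 0.1364]
tool_rot: [[-0.989, -0.149, -0.004], [-0.149, 0.989, 0.0], [0.004, 0.001, -1.0]]
wrist_force: [-0.2, 0.0, 0.0]
opening: -0.001
gripper_force: 0.0
t 4.45 chest xyz mm [153.5  -0.7 136.4] yhead 98.6 F [-0.2  0.1  0. ] open -0.001 q7 108.0 tz [-0.004  0.    -1.   ]
```

```bash
python3 -m jog '[[0,0.2,0,0.2,0],[0,0.2,0,0.2,0],[0,0.15,0,0.2,0],[0,0.15,0,0.2,0],[0,0.05,0,0,0],[0,0.05,0,0,0]]'; python3 w.py;  python3 -m jog '[[0,0.05,0,0,0],[0,0.05,0,0,0],[0,0,0,0,0]]'; python3 w.py
```

```text
time_s: 5.2
tool_pos: [0.6185, -0.0549, 0.0927]
tool_rot: [[-0.988, -0.151, 0.021], [-0.151, 0.989, -0.0], [-0.02, -0.003, -1.0]]
wrist_force: [21.8, 2.6, -14.2]
opening: 0.001
gripper_force: 9.7
t 5.2 chest xyz mm [117.6  -1.5  92.7] yhead 98.7 F [ 21.9  -0.7 -14.2] open 0.001 q7 110.0 tz [ 0.021 -0.    -1.   ]
time_s: 5.58
tool_pos: [0.6025, -0.0573, 0.0914]
tool_rot: [[-0.989, -0.149, 0.002], [-0.149, 0.989, 0.0], [-0.002, -0.0, -1.0]]
wrist_force: [0.3, 0.7, 0.2]
opening: -0.002
gripper_force: 0.5
t 5.575 chest xyz mm [101.4  -1.5  91.4] yhead 98.6 F [0.4 0.6 0.2] open -0.002 q7 110.0 tz [ 0.002  0.    -1.   ]
```

```bash
python3 - <<'E'
from h import *
im=get_image('scene');cv2.imwrite('pics/f.png',cv2.resize(im['color'][60:210,120:320],(800,600),interpolation=cv2.INTER_CUBIC))
E
```

```text
(no output)
```

View pics/f.png

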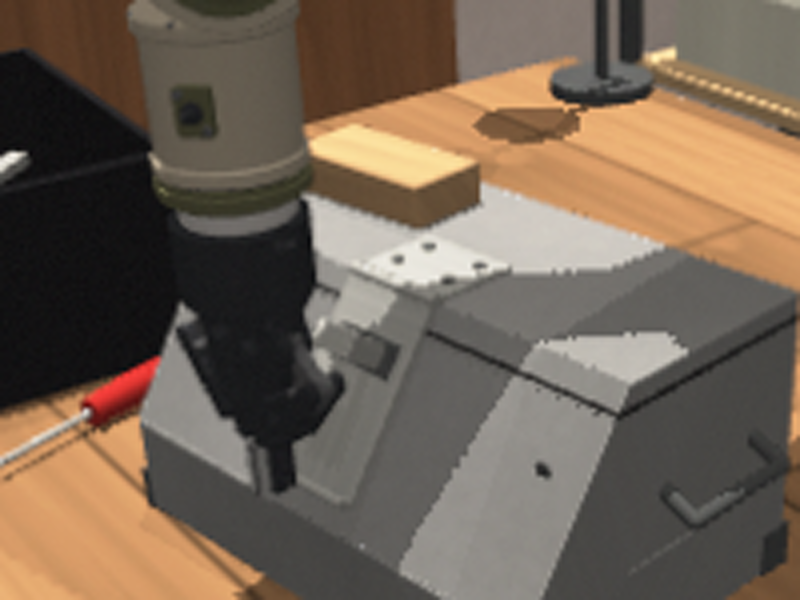

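The hasp lies on the front, with its end at (345,500), and the fingers are outside it at (275,470). I press it home gently.

```bash
python3 -m jog '[[0,0.04,0,0,0],[0,0.04,0,0,0],[0,0.04,0,0,0],[0,0.02,0,0,0]]'; python3 w.py; python3 -m jog '[[0,0.04,0,0,0],[0,0.03,0,0,0],[0,0,0,0,0]]'; python3 w.py
```

```text
time_s: 6.12
tool_pos: [0.5991, -0.0579, 0.0914]
tool_rot: [[-0.989, -0.15, 0.011], [-0.15, 0.989, -0.0], [-0.011, -0.002, -1.0]]
wrist_force: [16.2, 2.8, -1.0]
opening: -0.0
gripper_force: 6.2
t 6.125 chest xyz mm [98.  -1.6 91.4] yhead 98.6 F [16.4  0.4 -1. ] open -0.0 q7 111.0 tz [ 0.011 -0.    -1.   ]
time_s: 6.5
tool_pos: [0.5983, -0.0581, 0.0923]
tool_rot: [[-0.988, -0.15, 0.018], [-0.15, 0.989, -0.0], [-0.017, -0.003, -1.0]]
wrist_force: [21.5, 3.1, 0.5]
opening: -0.002
gripper_force: 8.7
t 6.5 chest xyz mm [97.2 -1.7 92.3] yhead 98.6 F [21.7 -0.1  0.5] open -0.002 q7 111.0 tz [ 0.018 -0.    -1.   ]
```

```bash
python3 -m jog '[[0,-0.5,0,0,0],[0,-0.3,0,-0.8,0],[0,0,0.3,-0.9,0],[0.6,0,0.8,-0.5,0],[0.6,0.3,0.9,0,0],[0.6,0.5,0.8,0,0],[0.6,0.2,0.9,0,0],[0.6,0,0.9,0,0]]';  python3 -m jog '[[0.6,0,0.9,0,0],[0.6,0,0.9,0,0],[0.6,0,0,0,0]]';python3 w.py; python3 - <<'E'
from h import *
w=get_image('wrist');s=get_image('scene');d=get_image('side')
c=cv2.resize(s['color'][90:190,150:260],(396,360),interpolation=cv2.INTER_CUBIC)
cv2.imwrite('pics/g.png',np.hstack([c,cv2.resize(w['color'],(400,300))[:,:400] if 0 else cv2.resize(w['color'],(400,360))]))
import pickle;pickle.dump((w,s,d),open('g.pkl','wb'))
E
```

```text
time_s: 7.5
tool_pos: [0.5342, 0.2126, 0.222]
tool_rot: [[-0.989, -0.148, -0.001], [-0.148, 0.989, -0.001], [0.002, -0.0, -1.0]]
wrist_force: [0.7, 0.6, -0.0]
opening: 0.599
gripper_force: 0.0
time_s: 7.88
tool_pos: [0.5177, 0.3235, 0.2211]
tool_rot: [[-0.988, -0.156, -0.002], [-0.156, 0.988, 0.001], [0.002, 0.001, -1.0]]
wrist_force: [-0.5, -0.7, -0.3]
opening: 0.601
gripper_force: 0.0
t 7.875 chest xyz mm [ 74.6 387.7 221.1] yhead 99.0 F [-0.6 -0.6 -0.3] open 0.601 q7 71.0 tz [-0.002  0.001 -1.   ]
```

View pics/g.png

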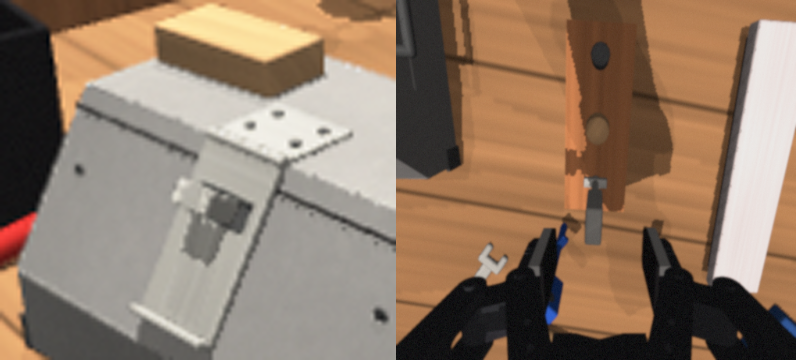

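The left crop shows the hasp home, with the staple standing through its slot at (210,205). The wrist view (right) shows the pin at (594,215) between the open fingers, with the awl (598,130) and punch (600,55) beyond. I check my pin estimate by projecting it.

```bash
python3 - <<'E'
from h import *
import pickle
w,s,d=pickle.load(open('g.pkl','rb'))
f=np.array([400/512,360/384])
print(proj(w,[[.535,.321,.17],[.535,.321,.068],[.479,.313,.115]])*f+[396,0])
g=cv2.cvtColor(w['color'],cv2.COLOR_BGR2GRAY)
for r in (198,205,215,225,235,245,255): print(r,g[r,240:275])
E
```

```text
[[591.35779556 226.12995351]
 [593.62546852 182.37331835]
 [593.1889598  132.2372805 ]]
198 [158 176 179 183 178 175 168 157 136 110  84  64  56  55  53  57  60  62
  70  83  91  95  95  95  98  94  97  97  93  81  73  73  71  69  71]
205 [151 152 152 144 131 104  77  56  50  53  56  53  58  54  56  56  54  52
  58  54  52  54  56  57  62  66  67  71  67  69  71  71  73  72  74]
215 [148 150 141 126  97  72  54  58  53  56  55  59  57  56  57  57  56  54
  56  53  58  59  53  58  64  68  68  70  71  70  76  72  74  75  68]
225 [125 120 100  91  86  87  94  92  94  91  93  93  92  94  91  93  91  92
  91  92  90  90  87  84  94 104 114 115 119 121 120 115 106 101  97]
235 [ 99  90  86  83  84  90  93  95  98  95  94  94  94  94  96  93  94  94
  98  95  96  91  91  93 110 121 128 129 127 127 128 127 128 126 129]
245 [115 105  93  88  93  97  96  95  99  98  95  93  96  94  92  95  93  95
  94  92  90  86  89  98 114 121 119 119 121 122 119 117 115 115 113]
255 [119 103  91  85  91  94  92  94  94  91  92  89  91  92  93  95  91  93
  95  94  87  88  98 113 121 123 124 121 124 123 123 120 124 126 124]
```

The tab's light top spans columns 243–263 and rows 220–260, which matches the estimate to 2 mm, so I grasp.

```bash
python3 -m jog '[[0.6,-0.28,-0.05,0.3,0],[0.6,0,0,0.5,0],[0.6,0,0,0.5,0],[0.6,0,0,0.16,0],[0.6,0,0,0,0]]' >/dev/null; python3 w.py; python3 -m jog '[[0,0,0,0,0],[0,0,0,0,0],[0,0,0,0,0],[0,0,0,0,0],[0,0,0,0,0]]' | tail -3; python3 w.py
```

```text
t 8.65 chest xyz mm [ 93.2 378.4 134.1] yhead 98.5 F [ 0.3 -0.5  0.4] open 0.594 q7 74.0 tz [-0.001 -0.001 -1.   ]
wrist_force: [0.6, 2.5, 7.3]
opening: 0.153
gripper_force: 59.1
t 9.275 chest xyz mm [ 93.8 380.5 135.1] yhead 98.6 F [1.  2.4 7.3] open 0.153 q7 74.0 tz [ 0.002  0.002 -1.   ]
```

```bash
python3 -m jog '[[0,0,0,-0.4,0],[0,0,0,-0.7,0],[0,0,0,0,0],[0,-0.45,0,0,0],[0,-0.4,0,0,0],[0,0,0,0.4,0],[0,0,0,0.12,0],[0,0,0,0,0]]' >/dev/null; python3 w.py; python3 - <<'E'
from h import *
s=get_image('scene');d=get_image('side')
cv2.imwrite('pics/i.png',np.hstack([cv2.resize(s['color'][130:330,260:410],(400,533)),cv2.resize(d['color'][60:260,130:280],(400,533))]))
E
```

```text
t 10.275 chest xyz mm [143.1 379.3 167.8] yhead 98.6 F [-0.   0.7 -1.4] open 0.157 q7 75.0 tz [-0.002 -0.001 -1.   ]
```

View pics/i.png

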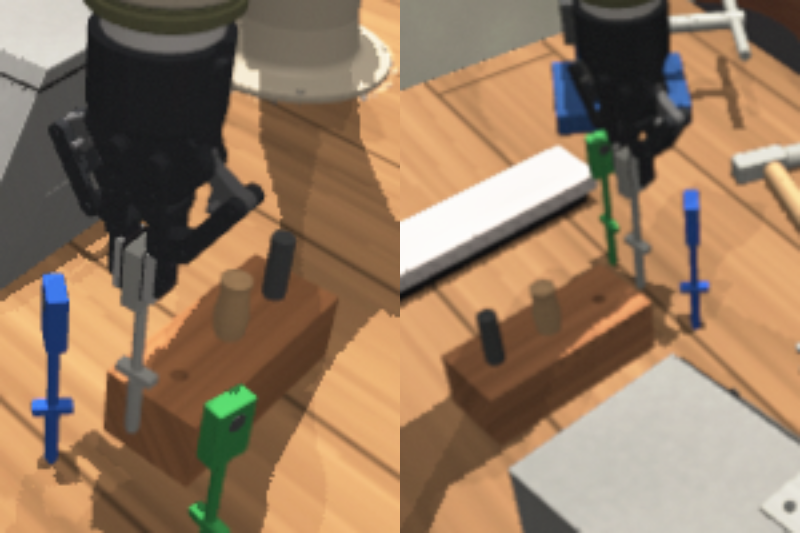

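The pin is held upright just past the block's free end: its tip is at (133,425) in the left panel, with the blue (55,370) and green (225,440) look-alikes clear. The tool can't tilt, so I pivot the pin in the pads by dragging it back against the block's edge.

```bash
python3 -m jog '[[0,0.2,0,0,0],[0,0.12,0,0,0],[0,0.12,0,0.01,0],[0,0,0,0,0]]' >/dev/null; python3 w.py;  python3 -m jog '[[0,0.12,0,0.01,0],[0,0.12,0,0.02,0],[0,0.13,0,0.03,0],[0,0.13,0,0.03,0],[0,0,0,0,0]]' >/dev/null; python3 w.py
```

```text
t 10.875 chest xyz mm [118.3 380.  169.3] yhead 98.6 F [4.3 1.6 0.9] open 0.157 q7 74.0 tz [ 0.002  0.001 -1.   ]
t 11.5 chest xyz mm [ 86.5 379.7 162.6] yhead 98.6 F [2.3 1.1 0.9] open 0.155 q7 73.0 tz [-0.002 -0.001 -1.   ]
```

```bash
python3 -m jog '[[0,0.14,0,0.05,0],[0,0.14,0,0.05,0],[0,0.14,0,0.06,0],[0,0.12,0,0.06,0],[0,0,0,0,0],[0,0,0,0,0]]' >/dev/null; python3 w.py; python3 - <<'E'
from h import *
s=get_image('scene');d=get_image('side')
cv2.imwrite('pics/j.png',np.hstack([cv2.resize(s['color'][150:300,260:380],(400,500)),cv2.resize(d['color'][60:210,160:280],(400,500))]))
import pickle;pickle.dump((s,d,observe()),open('j.pkl','wb'))
E
```

```text
t 12.25 chest xyz mm [ 54.4 379.5 149.4] yhead 98.6 F [ 1.1  0.1 -0.9] open 0.156 q7 72.0 tz [-0.002 -0.001 -1.   ]
```

View pics/j.png

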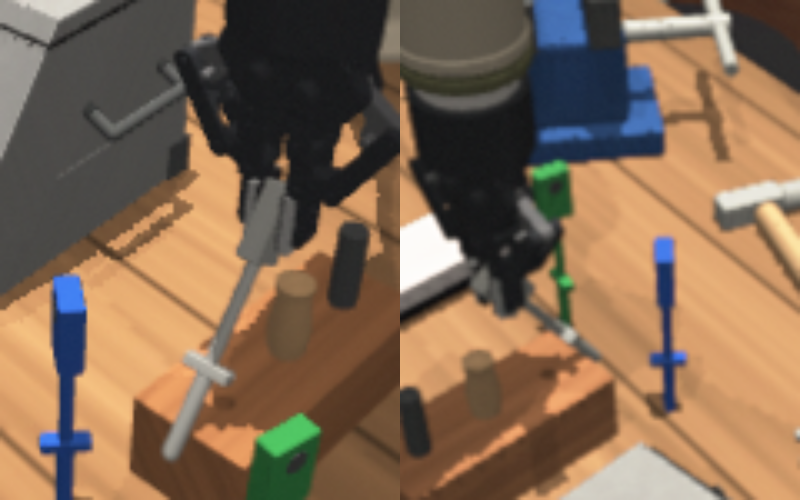

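The pin is now tilted: its tip is at (172,455) and its bar at (207,370) in the left panel, and at (595,355) and (570,335) in the right. The awl and punch still stand.

```bash
python3 - <<'E'
from h import *
import pickle
s,d,o=pickle.load(open('j.pkl','rb'));k=1/3.3333
S=lambda x,y:ray(s,260+x*k-.35,150+y*k-.35); D=lambda x,y:ray(d,160+x*k-.35,60+y*k-.35)
a=np.radians(8.6);X=np.array([np.cos(a),np.sin(a),0]);Y=np.array([-np.sin(a),np.cos(a),0])
g=o['tool_pos']-[0,0,-.019]
for n,p,q in(('tip',(173,455),(195,355)),('bar',(207,369),(171,335))):
    P,e=tri(S(*p),D(*q)); v=P-g; print(n,P,e,'rel',v@X,v@Y,v[2],'ang',np.degrees(np.arctan2(v@X,-v[2])),np.linalg.norm(v))
    # constrained to plane y of grip
    for r in(S(*p),D(*q)):
        t=((g-r[0])@Y)/(r[1]@Y); v=r[0]+t*r[1]-g; print('   inplane',v@X,v[2],np.degrees(np.arctan2(v@X,-v[2])),np.linalg.norm(v))
E
```

```text
tip [0.57859438 0.32547053 0.05116675] 0.0006447046789880311 rel 0.080489525522438 0.0010111431651563495 -0.11725887811762972 ang 34.46671084539515 0.1422294998470176
   inplane 0.07832225232006075 -0.119713058383944 33.19471232115872 0.14305800067149285
   inplane 0.08006727025695444 -0.11641530674679026 34.519131555627425 0.14129151217022717
bar [0.55227652 0.31722892 0.09164901] 0.005115772230652726 rel 0.05323516201139103 -0.0032023488930987597 -0.07677662513246919 ang 34.736557243988486 0.09348201794753834
   inplane 0.05377801512074658 -0.07383073629045314 36.06944610316519 0.09134031164561288
   inplane 0.058902843408922594 -0.08284906158961916 35.41152262606005 0.10165388319162512
```

The tilt is 35° and the length 142 mm, as needed. Next I carry it over the chest front for a close look at the staple.

```bash
python3 -m jog '[[0,0,0,-0.6,0],[0,0,0,-0.8,0],[0,0,-0.2,-0.8,0],[0,-0.1,-0.6,-0.3,0],[0,-0.2,-0.8,0,0],[0,-0.2,-0.9,0,0],[0,-0.2,-0.9,0,0],[0,0,-0.9,0,0]]' >/dev/null;  python3 -m jog '[[0,0,-0.9,0,0],[0,0,-0.7,0,0],[0,0,-0.3,0,0],[0,0,0,0,0],[0,0,0,0,0]]'>/dev/null;python3 w.py; python3 - <<'E'
from h import *
w=get_image('wrist');s=get_image('scene')
cv2.imwrite('pics/k.png',cv2.resize(w['color'],(800,600),interpolation=cv2.INTER_CUBIC))
import pickle;pickle.dump((w,s,observe()),open('k.pkl','wb'))
E
```

```text
t 13.975 chest xyz mm [ 97.    9.8 299.3] yhead 98.7 F [ 0.2  0.4 -2.6] open 0.157 q7 108.0 tz [-0.001  0.001 -1.   ]
```

View pics/k.png

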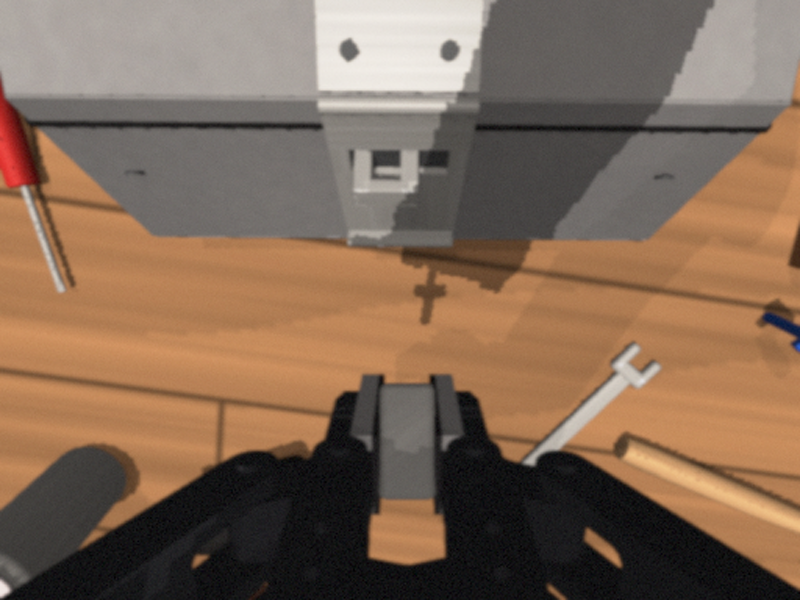

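The wrist view from above shows the staple's crossbar from (355,190) to (418,190) with the loop above it, hasp edges at (320,105) and (479,105), and the lip from (348,240) to (453,240). The staple sits left of the hasp's middle in this view. The tilted pin's tab is at (407,440).

```bash
python3 - <<'E'
from h import *
import pickle
w,s,o=pickle.load(open('k.pkl','rb'));k=512/800
H=np.array([.502,-.071,0]);a=np.radians(8.6);X=np.array([np.cos(a),np.sin(a),0]);Y=np.array([-np.sin(a),np.cos(a),0])
for n,u,v,z in(('hingeL',319,105,.193),('hingeR',480,105,.193),('edgeL',10,97,.19),('edgeR',785,101,.19),('botL',152,237,.07),('botR',648,240,.07),('lipL',348,241,.094),('lipR',453,243,.094),('barBotL',355,191,.1645),('barBotR',418,191,.1645),('barTopL',358,150,.178),('barTopR',414,150,.178),('inL',371,170,.172),('inR',403,170,.172)):
    P=plane(w,u*k-.2,v*k-.2,z)-H; print(n,np.round(1000*P@X,1),np.round(1000*P@Y,1))
g=cv2.cvtColor(w['color'],cv2.COLOR_BGR2GRAY)
for r in range(94,126,3): print(r,g[r,222:292])
# pin tab from wrist: where is tab y
print(np.round(1000*np.array([ (plane(w,x*k-.2,495*k,o['tool_pos'][2]+.03)-H)@Y for x in(379,434)]),1))
E
```

```text
hingeL 5.1 -28.4
hingeR 5.0 44.4
edgeL 1.6 -169.3
edgeR 2.9 184.3
botL 86.3 -173.1
botR 88.3 187.3
lipL 84.8 -28.4
lipR 86.2 43.1
barBotL 45.6 -16.0
barBotR 45.6 17.3
barTopL 24.7 -12.6
barTopR 24.7 14.9
inL 34.5 -6.8
inR 34.5 9.4
94 [132 129 127 127 127 130 135 134 136 129 131 132 130 133 132 129 133 128
 131 131 131 128 131 129 131 131 130 132 128 131 129 131 130 128 131 130
 134 133 132 131 132 131 133 130 132 130 129 128 129 129 127 126 121 117
 100  88  80  78  79  78  79  81  81  78  81  79  81  81  78  84]
97 [120  94  68  66 102 137 163 168 169 169 168 169 168 156 143 115  86  66
  67  62  63  64  63  62  62  66  64  64  62  63  66  59  65  84 118 150
 166 168 162 162 161 161 164 163 155 128  90  64  63  67  64  64  60  44
  46  38  43  42  46  41  39  42  39  41  49  61  70  77  80  77]
100 [123 101  75  69 106 147 166 171 173 172 171 173 172 170 159 125  84  56
  55  60  58  64  61  61  58  60  59  58  58  53  59  62  63  83 122 155
 173 173 174 173 174 174 175 171 161 126  81  56  56  58  53  48  43  36
  36  31  37  40  35  35  37  36  37  36  48  63  74  76  80  78]
103 
[... 1619 characters left out ...]
 171 142 113  85  76  77  81  80  81  81  80
  82  84  81  79  81  80  81  79  84  81  81  81  81  82  82  80]
121 [132 132 133 143 165 189 198 202 201 199 196 199 200 193 187 178 179 179
 180 178 178 178 176 180 181 179 179 182 180 179 180 179 181 182 184 193
 197 189 189 189 189 185 161 130 111  93  81  78  77  83  81  78  80  82
  83  79  79  80  78  81  78  83  75  80  79  82  82  81  81  76]
124 [129 132 126 127 132 135 138 140 137 139 138 138 137 133 132 134 136 132
 132 132 133 130 132 131 132 132 133 131 130 134 131 131 130 133 134 134
 130 117 109  96  88  87  88  81  80  73  73  77  76  78  77  78  80  81
  78  80  82  82  80  80  81  79  80  80  79  82  81  79  83  75]
[ 3.8 18. ]
```

All sizes check (crossbar 33 mm, hasp 72 mm, chest front at x≈2 mm in my frame). The staple's middle is at y≈0.9 and the pin at y≈10.8, so I shift −10 mm in y and bring the tip to just above the loop.

```bash
python3 -m jog '[[0,0.4,-0.165,0,0],[0,0.7,0,0,0],[0,0.7,0,0,0],[0,0.5,0,0,0],[0,0.26,0,0,0],[0,0,0,0.2,0],[0,0,0,0,0],[0,0,0,0,0]]' >/dev/null; python3 w.py; python3 - <<'E'
from h import *
import pickle
s=get_image('scene');d=get_image('side');w=get_image('wrist');pickle.dump((s,d,w,observe()),open('m.pkl','wb'))
H=np.array([.502,-.071,0]);a=np.radians(8.6);X=np.array([np.cos(a),np.sin(a),0]);Y=np.array([-np.sin(a),np.cos(a),0]);Z=np.array([0,0,1])
o=observe();T=o['tool_pos'];tip=T+.0804*X-.097*Z+.001*Y; sh=tip+.05*np.array(-np.sin(np.radians(35))*X+np.cos(np.radians(35))*Z)
print('pred tip,sh scene',proj(s,[tip,sh]),'side',proj(d,[tip,sh]))
s0=pickle.load(open('g.pkl','rb'))[1]
D=cv2.absdiff(s['color'],s0['color']).max(2)
u,v=proj(s,tip)[0].astype(int)
for r in range(v-12,v+8): print(r,''.join('#' if x>25 else '.' for x in D[r,u-25:u+25]), end='\n')
print('cols from',u-25)
g=cv2.cvtColor(s['color'],cv2.COLOR_BGR2GRAY)
for r in range(v-10,v+14,2): print(r,g[r,u-12:u+14])
E
```

```text
t 15.075 chest xyz mm [-55.5  -2.1 287.3] yhead 98.6 F [-0.5  0.6 -2.5] open 0.157 q7 109.0 tz [-0. -0. -1.]
pred tip,sh scene [[210.15041435 133.14219039]
 [218.13663062 112.86185962]] side [[313.7074463  237.62441297]
 [305.24614173 231.95266719]]
121 ...........................######.....############
122 ...........................######...##############
123 ..........................#######...##############
124 ........................#.#######...#.############
125 .......................##.#######..###.###########
126 .......................###########################
127 .........................#########################
128 ...........................#######################
129 ............................######################
130 .......................#.####################...##
131 .......................#########...###############
132 .......................#########.....#############
133 .......................##########......#########..
134 .......................##########.........#.....##
135 .......................#########..............####
136 .....................
[... 895 characters left out ...]

  98 146 139 135 126 112 117 139]
135 [140 141 142 139 139 125 142 158 160 159 153 132 120 140 131 107 100 100
 147 155 154 153 154 153 149 138]
137 [140 139 141 140 140 144 156 160 159 159 160 159 158 158 114 101 100 150
 158 160 160 158 157 155 154 153]
139 [139 143 170 160 145 152 163 167 167 166 161 158 157 115 100 100 136 153
 155 154 154 156 157 158 159 159]
141 [131 170 196 190 177 165 159 158 120  95 100 120 108 101 100 136 154 156
 155 156 155 155 154 153 153 154]
143 [181 194 172 162 163 160 157 153 169 158 163 136  95  61  60 101 135 157
 157 157 157 154 154 155 157 155]
145 [186 178 167 161 160 156 155 164 180 165 110  82  80  93 103  89  87  92
  84 102 133 156 158 156 156 154]
```

```bash
python3 - <<'E'
from h import *
import pickle
s,d,w,o=pickle.load(open('m.pkl','rb'));s0=pickle.load(open('g.pkl','rb'))[1]
H=np.array([.502,-.071,0]);a=np.radians(8.6);X=np.array([np.cos(a),np.sin(a),0]);Y=np.array([-np.sin(a),np.cos(a),0]);Z=np.array([0,0,1])
t=np.radians(35)
f=lambda S,o,y:H+X*(S*np.sin(t)+o*np.cos(t)+2)/1e3+Z*(190-S*np.cos(t)+o*np.sin(t))/1e3+Y*y/1e3
for n,S,q in(('outer up',34,27),('outer low',50,27),('mid loop up',34,12.5)): print(n,np.round(proj(s0,[f(S,q,.9-16.5),f(S,q,.9),f(S,q,.9+16.5)]),1).tolist())
print('hasp end',np.round(proj(s0,[f(130,15,7.5-36),f(130,15,7.5+36)]),1).tolist())
g=cv2.cvtColor(s0['color'],cv2.COLOR_BGR2GRAY)
for r in range(134,160): print(r,g[r,192:226])
for r in range(168,190,2): print(r,g[r,180:220])
E
```

```text
outer up [[200.3, 139.2], [204.9, 141.3], [209.6, 143.4]]
outer low [[197.8, 145.6], [202.4, 147.7], [207.0, 149.9]]
mid loop up [[204.5, 140.7], [209.1, 142.8], [213.8, 144.9]]
hasp end [[185.8, 176.3], [205.3, 187.2]]
134 [155 155 157 158 159 157 154 156 142 147 152 121 124 169 182 182 183 184
 185 183 182 180 178 178 177 176 171 175 166 154 141 113 120 146]
135 [155 154 156 157 159 156 154 155 156 155 154 138 160 178 182 182 182 182
 182 183 184 184 183 181 180 178 175 175 173 169 169 153 151 144]
136 [154 154 156 157 157 155 155 155 155 156 154 157 175 181 183 183 183 181
 180 181 181 181 182 185 183 182 181 178 176 175 176 174 170 169]
137 [156 154 156 156 155 155 154 155 155 155 155 164 179 182 182 182 182 181
 182 180 180 179 179 180 182 183 183 182 180 178 177 177 171 174]
138 [156 155 155 156 155 155 154 155 156 155 154 169 182 185 182 182 182 180
 180 181 181 180 177 177 178 179 182 184 182 181 179 179 176 175]
139 [156 155 155 156 157 156 154 158 188 175 161 172 183 185 185 185 183 182
 181 180 180 181 180 179 177 177 177 179 180 182 182 182 180 178]
140 [156 154 156 158 1
[... 3985 characters left out ...]
55 156 156
 156 155 156 156]
182 [ 76  76  87 103 145 160 169 162 117  97  96  99  98  98  97 100 103 131
 177 198 222 224 198 181 176 175 173 174 180 165 106 135 152 154 155 155
 156 155 154 154]
184 [ 74  76  75  76  76  82  96 129 106  95  98  98  98  97  98  96  95  96
  96  96 108 155 186 208 227 215 205 170 160 106 124 148 153 156 156 155
 155 154 154 153]
186 [ 74  74  75  73  75  77  75  76  78  76  81  94  94 100  97  96  96  96
  95  95  97  95  97 102 130 105  97 102 100  94 142 154 153 154 154 153
 155 154 154 153]
188 [ 74  75  74  75  76  77  75  75  76  75  74  76  75  76  87  93  95  95
  96  96  96  95  96  94  95  94  95  95  95 148 153 154 154 155 155 154
 154 155 153 152]
```

The measured crossbar corners agree with the model to about 0.5 px. I correct y by +2.4 mm and lower along the slope, watching the force.

```bash
python3 -m jog '[[0,0.02,0.04,0.15,0],[0,0,0,0,0],[0,0,0,0,0]]' >/dev/null; python3 w.py; python3 -m jog '[[0,-0.057,0,0.082,0],[0,-0.057,0,0.082,0],[0,0,0,0,0]]' >/dev/null; python3 w.py; python3 -m jog '[[0,-0.057,0,0.082,0],[0,0,0,0,0]]' >/dev/null; python3 w.py
```

```text
t 15.6 chest xyz mm [-57.6   0.3 278.7] yhead 98.6 F [ 0.7  0.5 -1.4] open 0.156 q7 109.0 tz [ 0. -0. -1.]
t 15.975 chest xyz mm [-50.6   0.3 268.4] yhead 98.6 F [ 1.7 -0.4 -1.7] open 0.154 q7 110.0 tz [-0.001 -0.    -1.   ]
t 16.225 chest xyz mm [-47.3   0.3 263.6] yhead 98.6 F [ 0.4  0.6 -1.4] open 0.153 q7 110.0 tz [-0. -0. -1.]
```

```bash
python3 -m jog '[[0,-0.057,0,0.082,0],[0,0,0,0,0]]' >/dev/null; python3 w.py; python3 -m jog '[[0,-0.057,0,0.082,0],[0,-0.057,0,0.082,0],[0,0,0,0,0]]' >/dev/null; python3 w.py
```

```text
t 16.475 chest xyz mm [-44.    0.3 258.6] yhead 98.6 F [ 0.8 -0.1 -0.7] open 0.158 q7 110.0 tz [-0.001 -0.    -1.   ]
t 16.85 chest xyz mm [-37.1   0.3 248.7] yhead 98.6 F [ 1.5 -0.2 -1.8] open 0.155 q7 111.0 tz [-0.001 -0.    -1.   ]
```

No resistance, and the tip should now be past the staple. I check by touch that it's captive.

```bash
python3 -m jog '[[0,0,0.05,0,0],[0,0,0.05,0,0],[0,0,0,0,0]]' >/dev/null; python3 w.py; python3 -m jog '[[0,0,-0.1,0,0],[0,0,-0.1,0,0],[0,0,0,0,0]]' >/dev/null; python3 w.py;  python3 -m jog '[[0,0,0.1,0,0],[0,-0.1,0,0,0],[0,0,0,0,0]]' >/dev/null; python3 w.py
```

```text
t 17.225 chest xyz mm [-37.2   4.2 249.3] yhead 98.4 F [ 1.9 -8.9 -6.9] open 0.155 q7 110.0 tz [ 0.001 -0.003 -1.   ]
t 17.6 chest xyz mm [-37.3  -4.7 249.2] yhead 98.6 F [-1.   3.8  0.7] open 0.155 q7 112.0 tz [-0.001  0.002 -1.   ]
t 17.975 chest xyz mm [-31.5   0.4 248.8] yhead 98.6 F [-2.6  1.  -3.7] open 0.157 q7 111.0 tz [-0.002 -0.    -1.   ]
```

It is captive on both sides and against the crossbar, so it's in the loop. I re-centre and seat it.

```bash
python3 -m jog '[[0,0.06,0,0,0],[0,-0.057,0,0.082,0],[0,-0.057,0,0.082,0],[0,-0.057,0,0.082,0],[0,0,0,0,0]]' >/dev/null; python3 w.py; python3 -m jog '[[0,-0.04,0,0.06,0],[0,-0.04,0,0.06,0],[0,0,0,0,0]]' >/dev/null; python3 w.py
```

```text
t 18.6 chest xyz mm [-24.3   0.3 233.9] yhead 98.6 F [-0.6 -0.9 -2. ] open 0.157 q7 111.0 tz [-0.001 -0.    -1.   ]
t 18.975 chest xyz mm [-2.170e+01  1.000e-01  2.281e+02] yhead 98.5 F [-13.5   2.1  21.9] open 0.158 q7 112.0 tz [-0.003  0.001 -1.   ]
```

```bash
python3 -m jog '[[0,0.01,0,-0.02,0],[0.4,0,0,0,0],[0.4,0,0,0,0],[0.4,0,0,0,0]]' >/dev/null; python3 w.py; python3 -m jog '[[0.4,0,0,-0.3,0],[0.4,0,0,-0.6,0],[0.4,0,0,-0.9,0],[0.4,0,0.3,-0.5,0],[0.4,0,0.9,0,0],[0.4,0,0.9,0,0],[0.4,0,0.9,0,0],[0.4,0,0,0,0]]' >/dev/null; python3 w.py; python3 - <<'E'
from h import *
import pickle
s=get_image('scene');d=get_image('side');pickle.dump((s,d),open('n.pkl','wb'))
H=np.array([.502,-.071,0]);a=np.radians(8.6);X=np.array([np.cos(a),np.sin(a),0]);Y=np.array([-np.sin(a),np.cos(a),0]);Z=np.array([0,0,1]);t=np.radians(35)
f=lambda S,o,y:H+X*(S*np.sin(t)+o*np.cos(t)+2)/1e3+Z*(190-S*np.cos(t)+o*np.sin(t))/1e3+Y*y/1e3
for n,S in(('tip',84),('shoulder',34),('grip',-58),('top',-76)): print(n,np.round(proj(s,f(S,12.5,.9)),1),np.round(proj(d,f(S,12.5,.9)),1))
g0=pickle.load(open('g.pkl','rb'))
for im,b in((s,g0[1]),(d,g0[2])):
    D=(cv2.absdiff(im['color'],b['color']).max(2)>30).astype(np.uint8)
    c=proj(im,f(-20,12.5,.9))[0].astype(int);print('origin',c-35)
    for r in range(c[1]-40,c[1]+50,2): print(r,''.join('#' if x else '.' for x in D[r,c[0]-35:c[0]+35]))
E
```

```text
t 19.475 chest xyz mm [-2.000e+01  2.000e-01  2.283e+02] yhead 98.6 F [-0.8 -0.9  0.3] open 0.398 q7 112.0 tz [ 0. -0. -1.]
t 20.475 chest xyz mm [-20.2 184.3 366.2] yhead 99.0 F [ 0.7 -0.  -0.5] open 0.399 q7 82.0 tz [-0.     0.001 -1.   ]
tip [[201.3 162.7]] [[321.5 246.8]]
shoulder [[209.1 142.8]] [[314.2 242.1]]
grip [[223.8 105.6]] [[298.3 231.9]]
top [[226.7  98.3]] [[294.8 229.6]]
origin [182  86]
81 ......................................................................
83 ......................................................................
85 ......................................................................
87 ......................................................................
89 ......................................................................
91 ......................................................................
93 ......................................................................
95 ......................................................................
97 ......................................................................
99 .......................
[... 5364 characters left out ...]
.........................
268 ......................................................................
270 ......................................................................
272 ......................................................................
274 ......................................................................
276 ......................................................................
278 ......................................................................
280 ......................................................................
282 ......................................................................
284 ......................................................................
```

```bash
python3 - <<'E'
from h import *
import pickle
s=get_image('scene');g=cv2.cvtColor(s['color'],cv2.COLOR_BGR2GRAY)
H=np.array([.502,-.071,0]);a=np.radians(8.6);X=np.array([np.cos(a),np.sin(a),0]);Y=np.array([-np.sin(a),np.cos(a),0]);Z=np.array([0,0,1]);t=np.radians(35)
f=lambda S,o,y:H+X*(S*np.sin(t)+o*np.cos(t)+2)/1e3+Z*(190-S*np.cos(t)+o*np.sin(t))/1e3+Y*y/1e3
print('bar front face corners: upL,upR,loL,loR',np.round(proj(s,[f(26,17.5,-13),f(26,17.5,15),f(34,17.5,-13),f(34,17.5,15)]),1).tolist())
print('if 4mm proud',np.round(proj(s,[f(22,17.5,-13),f(22,17.5,15),f(30,17.5,-13),f(30,17.5,15)]),1).tolist())
for r in range(128,150): print(r,g[r,196:224])
E
```

```text
bar front face corners: upL,upR,loL,loR [[205.1, 137.3], [213.0, 140.8], [203.8, 140.5], [211.7, 144.0]]
if 4mm proud [[205.7, 135.7], [213.6, 139.2], [204.4, 138.9], [212.3, 142.4]]
128 [137 140 141 141 140 139 142 143 141 142 142 142 128 116 123 148 173 195
 182 148 102 142 164 130 112 110 110 112]
129 [ 99 105 121 136 140 140 141 141 143 143 144 160 157 142 125 108 119 179
 171 125  92 121 173 163 126 111 109 170]
130 [ 94  66  74  99 120 136 142 141 142 142 151 161 164 160 155 141 144 169
 150 102  88 138 185 189 193 172 140 179]
131 [114  83  84  71  75  99 120 136 141 146 160 165 164 162 162 159 172 170
 128  91  84 111 134 161 191 195 196 219]
132 [128 120 125 121  98  68  74  91 109 148 167 168 167 166 163 166 174 154
 105  94  94 129 105 109 130 158 183 208]
133 [143 141 138 140 114 108 110  97  76 147 168 169 170 168 165 173 171 130
  89  95  99 147 140 139 128 115 120 146]
134 [144 144 140 142 131 132 137 110 113 154 166 166 167 169 168 174 157 107
  86  97 132 151 154 160 152 141 128 102]
135 [145 142 141 141 143 140 139 125 146 164 166 166 165 162 174 173 133  92
  94 10
[... 1000 characters left out ...]
188 184 174 165 163 163 164 173 188 198 174 143 101 117 109  81
  61 105 140 162 164 163 163 163 162 161]
145 [143 146 173 173 165 161 162 162 162 176 184 201 133  84  80  96  94  81
  91  97  87 105 139 162 163 163 163 162]
146 [142 144 140 133 149 162 163 160 161 193 200 178 107  79  81  83  83  82
  88  88  61  58  79  94 136 161 165 164]
147 [144 142 136 138 154 151 152 161 162 188 210 148  90  79  81  80  81  81
  82  81  57  67  52  48 123 160 166 151]
148 [143 142 142 155 164 150 135 115 161 189 186 115  80  80  80  78  80  79
  81  80  71  73  68  70 148 166 168 122]
149 [142 143 144 161 166 161 144 109 124 130 143  97  78  80  80  79  80  81
  80  65  73  74  74 122 157 168 152  97]
```

The shoulder bar's corners, near (205,137) and (204,140), match the seated prediction of (205.1,137.3) and (203.8,140.5), not the 4 mm proud case. The robot is clear, so I hand in.

```bash
python3 -c "
from workcell import workorder
print(workorder.finish_job())"
```

```text
the job is handed in; nothing more can be done
None
```

The job is handed in at about 20 s of the 72 s limit: the hasp is pressed home, the pin is through the staple's loop with its shoulder bar down across it and let go, and the awl and punch were left standing; the hand-in call gave no verdict.

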